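# Snap the retaining clip into the post groove of a two-tier cake stand

## Task

Put the upper tier of the white cake stand back in service: pick up the steel retaining clip by its black ear, lay it on the steel hub of the upper tier with its mouth towards the post, and slide it sideways into the groove just above the hub until it has snapped fully home round the neck, then let go of it. Feel for the hub and press gently, as the tier's height is not known exactly, and leave the pastries where they are.

Things in the scene. Friction and masses are not known exactly. Their poses are not given: they have to be found in the camera images.
- clip: Loose steel push-on retaining clip, open U shape, 5 mm thick, about 75 g, flat on the counter, black ear up. Origin: underside, centre of the bore (where the post's neck sits when seated). +x points out through the mouth (the way it is pushed), z up. Sprung jaws from x = -24 mm (40 mm wide over both) to +18 mm (32 mm wide); the web behind them ends at x = -52 mm (20 mm wide).
- clip_ear (a point): Centre of the clip's grip ear, a black plastic block 18 mm long (clip x), 14 mm wide (clip y), from 5 to 34.5 mm above the clip's underside. This point: 42 mm behind the bore centre (x = -42 mm, y = 0), 20 mm above the underside.
- clip_mouth (a point): Middle of the clip's mouth, x = +8 mm, y = 0, 2.5 mm above its underside. The gap between the jaws' noses here is 10.6 mm. The jaws spring apart: snapping over the neck takes about 5 to 10 N of push; the push then falls away and rises steeply once the web behind the bore meets the neck, bore centre within 1 mm of the post's axis. 25 N can bend it.
- stand: White two-tier cake stand with a steel post, fixed to the counter. Origin: centre of its underside, on the post's vertical axis, z up. Lower plate 176 mm across, 14 mm high. Upper plate 144 mm across, on it a flat steel hub disc 68 mm across, its top 4 mm above the plate's rim.
- hub_nominal (a point): Point on the post's axis 80 mm above the stand's underside: the hub top's nominal height. The real hub top is up to 12 mm higher or lower (the tier screws up and down; unmeasured). Straight on the hub begins the groove: a neck 16 mm across, 7.5 mm high; above it the head, 25 mm across, to 28 mm above the hub. The clip fits the groove from any side, never the head.
- tart: Bystander: round fruit tart with cream, 107 mm across, 44 mm high; origin at the centre of its underside.
- croissant: Bystander: croissant, 65 x 133 x 49 mm; origin at the centre of its underside.
- slice: Bystander: red-topped cake slice, 70 x 106 x 49 mm; origin at the centre of its underside.
- bundt: Bystander: dark small cake with pink icing, 104 mm across, 82 mm high; origin at the centre of its underside.
- cookie: Bystander: chocolate-chip cookie, 68 mm across, 15 mm high; origin at the centre of its underside.
Things that resemble listed ones, but are neither listed nor needed, are in the scene too. What is shaped like the clip but green or purple is not meant.

How it is judged:
On the way, in this order (a step that is already met when the one before it is completed fails the run):
1. the clip is picked up with the gripper (height (world z) of clip above 0.04 m and contact force between the fingers and clip above 1 N), for 0.2 s.
2. the clip is snapped home in the groove (horizontal distance between clip and stand below 0.003 m and z of clip in the frame of stand between 0.062 and 0.1 m), for 0.2 s.
At the end, for the whole second after the job is handed in: The clip sits in the groove round the neck on the upper tier's hub: its bore centre is within 3 mm of the post's axis, it lies level within 0.15 rad at the groove's height, is at rest and released (all of step 2 and angle between clip's own z axis and vertical below 0.15 rad and linear speed of clip below 0.02 m/s); the robot touches nothing.
It fails at once if the clip is pressed against the stand with more than 25 N (contact force between clip and stand above 25 N).
It fails at once if a pastry is moved by more than 25 mm (distance of any of tart, croissant, slice, bundt, cookie from where it was at the start of the episode above 0.025 m).
It also fails if it takes over 64 s, if anything falls off the work surface, if the arm or the gripper's body presses on something with over 40 N, if the wrist force passes 120 N, or if a joint passes its speed limit or range.

## Robot

A 7-joint arm with a two-finger parallel gripper is mounted at the origin on a cart in front of the work surface, level with it; the furniture and walls round the work are solid. World frame = base frame: x ahead of the robot, y to its left, z up, the work surface at z = 0. Lengths are in m, angles in rad, forces in N, time in s.
With the tool pointing down it reaches from about 0.425 to 0.975 m from the base axis. Payload 16.7 kg.
Tool frame: the origin (TCP) lies between the finger pads; the fingertips stand 11 mm ahead of it and the grasp point (between the pads) lies 8 mm behind it (ctrl.tip_reach is the distance from the TCP to the fingertips, in m); z points along the fingers, y is the line along which they close (so a half turn about z gives the same grasp; the last joint's range is limited). The gripper opens to 85 mm and grips with 20 to 120 N. Pads are 22 mm wide; open, the fingers measure 114 mm over their backs; the gripper's body (76 mm by 85 mm) begins 54 mm behind the grasp point. The pads swing forward as they close: fully open they stand 13 mm farther back than shut.
Start: joints at [-1.403, 0.426, 0.074, 1.606, -0.034, 1.111, -0.067], TCP at [0.21, 0.641, 0.242] pointing down, gripper open.
Joint ranges: [-2.85, 2.85], [-0.5, 2.14], [-1.23, 1.37], [0.21, 2.46], [-1.02, 4.16], [0.16, 2.05], [-2.73, 2.73]. Speed limits (rad/s): [1.89, 1.89, 2.39, 2.39, 3.01, 3.01, 3.01].

## Interface

Orientations are given as a unit quaternion [x, y, z, w].
In Python, from workcell import status, vision, ctrl gives the robot as it stands.
- The arm moves only by the tool carry_out, never from a script. Its argument "increments" is a list that holds one entry, the list of rows, each a list of 7 numbers: the shift along the tool's x, y, z in units of 60 mm (1.0 is 60 mm), then the turn, a rotation vector about the tool's x, y, z in units of 8 degrees (1.0 is 8 degrees), then the opening, from 0 (shut) to 1 (fully open). A call has exactly 10 rows; each row shifts and turns the commanded pose from where the row before left it, along the tool's axes as they then stand; what a row does not reach is not made up. A row lasts 1/8 s, in which the tool goes at most 62.5 mm and 10.7 degrees, less where a joint would pass 70% of its speed; a pose out of reach is approached as far as the arm can. A call is refused whole if a number of a shift passes 1 or a number of a turn 1, either way. A call with a gripper value outside its range is refused whole. The fingers move at their own pace and stop on an object; "force" is the grip in N (left out, the last holds). Time passes only in rows, so rows that do not move let the fingers close, or fill a call up. It gives the time, the measured TCP pose, the force, the opening and the grip force at its end, in the units of the state.
- status.read_state(): the state, without advancing time (a new reading comes with each control period).
- vision.get_image(name): name is "scene" or "top"; returns a dict with "img" (384x512x3 uint8, red, green, blue), "fx", "fy", "cx", "cy" (pixels), "xyz" and "attitude" of the camera in the world. Camera axes: x right, y down, z forward; pixel columns grow to the right and rows downward; lengths in m; the calibration is good to about 2 mm. A picture is of the moment at which its call begins. There is no depth.
- ctrl.sign_off(): hands the job in; it is judged then, once.
The state is a dict: "t": time; "qpos": joint angles; "joint_velocities": joint speeds; "joint_efforts": joint torques, N m; "position": TCP position; "tool_rot": TCP orientation; "force": force on the tool from outside, world axes, zero at the start; "ft_torque": the same for the moment, N m; "gripper_width": finger opening in m; "gripper_force": force on a finger pad.
Only numpy, scipy, OpenCV 4.12 (cv2) and the standard library are available. Lean on these libraries where they do the work, as an engineer would, in place of code of your own. Each camera call takes 0.05 s, during which the arm holds its last target. There are 200 camera calls.

## Working session

There is one attempt and no reset: what is moved stays moved. The work goes in short steps, Python scripts to look and compute and a tool call to move; the robot and the scene stay as the last step left them, time stands still between calls to the robot, and variables do not carry over. Pictures are saved under pics/ and viewed, at most 10 in all, crops included, and the job is handed in when it is done.

Besides the shell and the picture viewer there is one more tool, called after "Request:" as name(argument=value, ...), one argument or row to a line, values as JSON. carry_out: Moves the arm, as the interface text tells. Its arguments: {"type":"object","properties":{"increments":{"type":"array","items":{"type":"array","items":{"type":"array","items":{"type":"number"}}}},"force":{"type":"number"}},"required":["increments"]}

```bash
mkdir -p pics; ls; python3 - <<'E'
from workcell import status, vision, ctrl
import cv2,numpy as np
s=status.read_state(); print(s['t'],s['position'],s['tool_rot'],s['force'],s['gripper_width'])
for n in ("scene","top"):
    d=vision.get_image(n); np.save(f"{n}.npy",d,allow_pickle=True)
    cv2.imwrite(f"pics/{n}1.png",d["img"][:,:,::-1])
    print(n,{k:d[k] for k in d if k!="img"})
E
```

```text
pics
0.0 [0.21016597 0.64102815 0.24160849] [ 1.57768551e-01  9.87475906e-01 -6.43720063e-04 -6.99802074e-05] [0.22427031 1.21005384 0.15388255] 0.0853299698094985
scene {'fx': 478.2039173118292, 'fy': 478.2039173118292, 'cx': 258.76277688738475, 'cy': 187.72728386142887, 'xyz': array([1.17295843, 0.4497957 , 1.37087845]), 'attitude': array([ 0.39966576,  0.8797539 , -0.23265782, -0.11032085])}
top {'fx': 384.27574830783385, 'fy': 384.27574830783385, 'cx': 259.41543148857295, 'cy': 189.2584114536244, 'xyz': array([ 0.51601182, -0.04832191,  1.10804204]), 'attitude': array([ 0.71467061, -0.69830558,  0.01313179, -0.03798403])}
```

View pics/scene1.png

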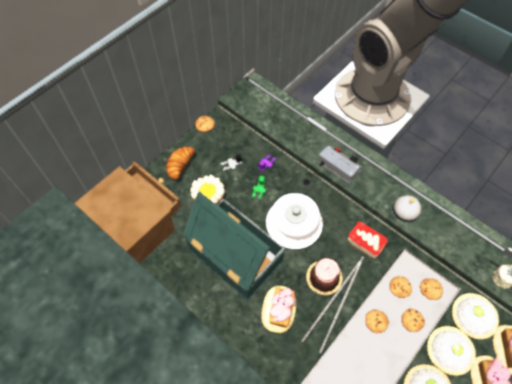

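View pics/top1.png

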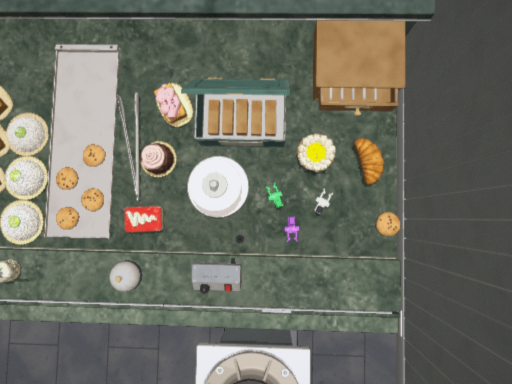

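The top view shows these clip-shaped things: silver (322,201), green (276,196) and purple (291,229). In the scene view they are at (231,162), (259,187) and (267,161). The stand is at top (217,187) and scene (295,220). I choose the silver one and check it in a close crop.

```bash
cat > h.py <<'E'
import numpy as np,cv2
from scipy.spatial.transform import Rotation as R
def load(n): return np.load(n+".npy",allow_pickle=True).item()
def ray(d,u,v):
    r=R.from_quat(d["attitude"]).apply([(u-d["cx"])/d["fx"],(v-d["cy"])/d["fy"],1]); return d["xyz"],r
def onz(d,u,v,z):
    o,r=ray(d,u,v); return o+r*(z-o[2])/r[2]
def proj(d,p):
    c=R.from_quat(d["attitude"]).inv().apply(np.array(p)-d["xyz"]); return np.array([c[0]/c[2]*d["fx"]+d["cx"],c[1]/c[2]*d["fy"]+d["cy"]])
E
python3 - <<'E'
from h import *
t,s=load("top"),load("scene")
for d,u,v in ((t,322,201),(s,231,162)): print(onz(d,u,v,0.005))
print(proj(t,[0,0,0]),proj(t,[.21,.64,.24]),proj(s,[0,0,0]),proj(s,[.21,.64,.24]))
for n,d,u,v in (("t",t,322,201),("s",s,231,162)):
    c=d["img"][v-18:v+18,u-20:u+20,::-1]
    cv2.imwrite(f"pics/c{n}.png",cv2.resize(c,None,fx=10,fy=10,interpolation=cv2.INTER_NEAREST))
a=[cv2.imread(f"pics/c{n}.png") for n in "ts"]; cv2.imwrite("pics/crop1.png",np.hstack(a))
E
```

```text
[ 0.56577911 -0.18824845  0.005     ]
[ 0.56065278 -0.19290789  0.005     ]
[251.19039801 402.73843267] [-35.17355376 345.59543242] [371.40425411  96.36384198] [543.71363086 204.00881287]
```

View pics/crop1.png

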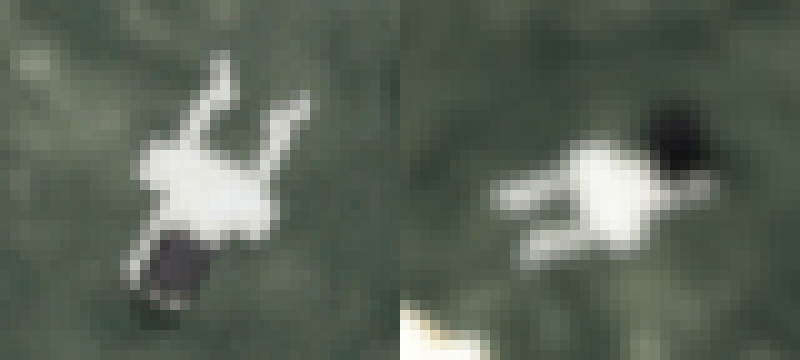

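The crop shows a steel U clip with a black ear. In the top view the ear is near (320,209) and the jaws open to the upper right, towards about (328,191). In the scene view the ear is at about (228,158). This is the clip I want. Next I measure it and the stand.

```bash
python3 - <<'E'
from h import *
t,s=load("top"),load("scene")
def mask(d,u,v,h,w,f):
    m=np.zeros(d["img"].shape[:2],np.uint8); c=d["img"][v-h:v+h,u-w:u+w].astype(int); m[v-h:v+h,u-w:u+w]=f(c)*255; return m
def cen(m):
    M=cv2.moments(m,True); return M["m10"]/M["m00"],M["m01"]/M["m00"],M["m00"]
mx=lambda c:c.max(2); sat=lambda c:c.max(2)-c.min(2)
res={}
for n,d,u,v,dk in (("top",t,322,201,85),("scene",s,231,162,45)):
    st=mask(d,u,v,16,14 if n=="scene" else 16,lambda c:(mx(c)>135)&(sat(c)<30))
    k,l,ss,_=cv2.connectedComponentsWithStats(st); i=1+ss[1:,4].argmax(); st=(l==i).astype(np.uint8)
    e=mask(d,u,v,16,16,lambda c:(mx(c)<dk)&(sat(c)<18))
    k,l,ss,_=cv2.connectedComponentsWithStats(e); i=1+ss[1:,4].argmax(); e=(l==i).astype(np.uint8)
    ce=cen(e); P=onz(d,ce[0],ce[1],.0345 if n=="top" else .028)
    ys,xs=np.nonzero(st); W=np.array([onz(d,x,y,.005) for x,y in zip(xs,ys)])[:,:2]
    # farthest steel pixels from ear -> nose tips ; symmetric line
    m=W.mean(0); ev,V=np.linalg.eigh(np.cov((W-m).T)); ax=V[:,1]; ax*=np.sign(ax@(m-P[:2]))
    far=(W-P[:2])@ax; nz=W[far>far.max()-.012]
    print(n,"ear px",ce,"P",P,"steel mean",m,"n",len(W),"pca ang",np.degrees(np.arctan2(*ax[::-1])),"ear->mean ang",np.degrees(np.arctan2(*(m-P[:2])[::-1])),"ear->noses ang",np.degrees(np.arctan2(*(nz.mean(0)-P[:2])[::-1])),"far",far.max(),far.min())
# stand crops
a=[]
for n,d,u,v in (("t",t,217,187),("s",s,295,220)):
    a.append(cv2.resize(d["img"][v-38:v+38,u-38:u+38,::-1],(400,400),interpolation=cv2.INTER_NEAREST))
cv2.imwrite("pics/crop2.png",np.hstack(a))
E
```

```text
top ear px (318.7083333333333, 212.85416666666666, 96.0) P [ 0.53132411 -0.17583361  0.0345    ] steel mean [ 0.56960105 -0.19121474] n 165 pca ang -36.14718697556183 ear->mean ang -21.89213785731777 ear->noses ang -25.81248293926004 far 0.07305230189340843 0.0024924823673339426
scene ear px (238.44, 157.84, 25.0) P [ 0.54226938 -0.17459798  0.028     ] steel mean [ 0.56889105 -0.19201782] n 133 pca ang -28.336745429089753 ear->mean ang -33.19865954254836 ear->noses ang -31.481133425337184 far 0.06113884593214021 0.003933724163225002
```

View pics/crop2.png

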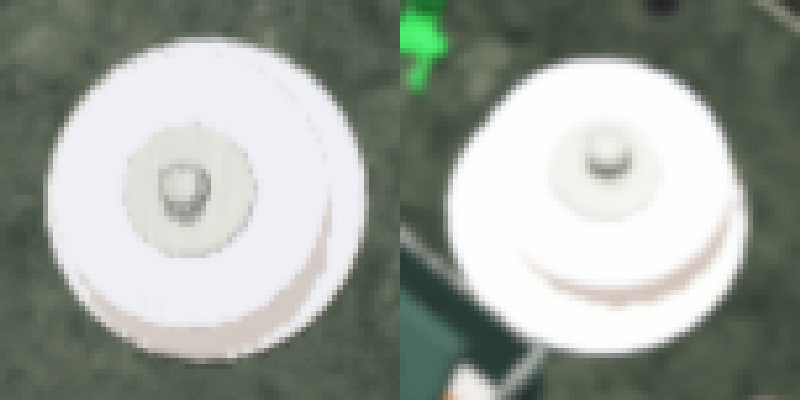

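The crop shows the hub disc centred near top px (214.6,184.6) and scene px (295.5,214.0). The head's top face is near top (213.3,183.3) and scene (296,210). The clip's dark mask also picked up shadow, so I redo the ear and nose points from the crop pixels.

```bash
cat >> h.py <<'E'
def tri(l):
    A=np.zeros((3,3));b=np.zeros(3);rs=[]
    for d,u,v in l:
        o,r=ray(d,u,v); r=r/np.linalg.norm(r); M=np.eye(3)-np.outer(r,r); A+=M;b+=M@o; rs.append((o,M))
    p=np.linalg.solve(A,b); return p,[np.linalg.norm(M@(p-o)) for o,M in rs]
E
python3 - <<'E'
from h import *
t,s=load("top"),load("scene")
print("hub",tri([(t,214.6,184.6),(s,295.45,214.0)]))
print("head",tri([(t,213.3,183.3),(s,296,210)]))
g=t["img"].astype(int); m=((g.min(2)>150)).astype(np.uint8); k,l,ss,cc=cv2.connectedComponentsWithStats(m); i=l[205,200]
c=max(cv2.findContours((l==i).astype(np.uint8),cv2.RETR_EXTERNAL,cv2.CHAIN_APPROX_NONE)[0],key=len)[:,0].astype(float)
for z,f in ((.014,lambda p:(p[:,0]-206>0)|(p[:,1]>205)),):
    W=np.array([onz(t,u,v,z)[:2] for u,v in c[((c[:,0]>235)|(c[:,1]>203))]])
    A=np.c_[2*W,np.ones(len(W))]; q=np.linalg.lstsq(A,(W**2).sum(1),rcond=None)[0]; print("base",q[:2],np.sqrt(q[2]+q[:2]@q[:2]))
for h in (.068,.08,.092): print(h,onz(t,214.6,184.6,h),onz(s,295.45,214,h))
print("ear t",onz(t,319.5,208.6,.0345),"s",onz(s,238.5,157.2,.025), tri([(t,319.5,208.6),(s,238.5,156)]))
T=[onz(t,323.5,188.2,.0025),onz(t,332,192.3,.0025)]; S=[onz(s,220.2,162.8,.0025),onz(s,222.5,169.3,.0025)]
print("noses",T,S, (T[0]+T[1])/2,(S[0]+S[1])/2)
d=T[0]-T[1]; print("normal angle",np.degrees(np.arctan2(-d[0],d[1]))); d=S[0]-S[1]; print(np.degrees(np.arctan2(-d[0],d[1])))
E
```

```text
hub (array([0.60011639, 0.112085  , 0.07146267]), [np.float64(0.000993969211688454), np.float64(0.0009939692116885397)])
head (array([0.60100238, 0.1117506 , 0.09893416]), [np.float64(0.001400890776569926), np.float64(0.0014008907765698778)])
base [0.60123894 0.11142989] 0.08660740934668934
0.068 [0.6010084  0.11182951 0.068     ] [0.59794274 0.11194705 0.068     ]
0.08 [0.60002771 0.10998168 0.08      ] [0.60323886 0.11505876 0.08      ]
0.092 [0.59904702 0.10813386 0.092     ] [0.60853497 0.11817047 0.092     ]
ear t [ 0.54317129 -0.17786536  0.0345    ] s [ 0.53881904 -0.17757274  0.025     ] (array([ 0.54217995, -0.17613768,  0.03794068]), [np.float64(0.00158367177673937), np.float64(0.0015836717767392682)])
noses [array([ 0.6027458 , -0.19238426,  0.0025    ]), array([ 0.59149082, -0.21676047,  0.0025    ])] [array([ 0.58612534, -0.21944208,  0.0025    ]), array([ 0.59996986, -0.19575106,  0.0025    ])] [ 0.59711831 -0.20457236  0.0025    ] [ 0.5930476  -0.20759657  0.0025    ]
normal angle -24.783708052582714
149.6989071013638
```

The steel clip's ear is at about (0.5415, −0.178) and its mouth points to −27.5°. The post axis is at about (0.6005, 0.112), with the hub top near z = 0.071. Now I move.

Request:
carry_out(
  increments=[
    [[-0.61, -0.31, 0, 0, 0, 0, 0.5], [-0.61, -0.31, 0, 0, 0, 0, 0.5], [-0.61, -0.31, 0, 0, 0, 0, 0.5], [-0.61, -0.31, 0, 0, 0, 0, 0.5], [-0.61, -0.31, 0, 0, 0, 0, 0.5], [-0.61, -0.31, 0, 0, 0, 0, 0.5], [-0.61, -0.31, 0, 0, 0, 0, 0.5], [-0.61, -0.31, 0, 0, 0, 0, 0.5], [-0.61, -0.31, 0, 0, 0, 0, 0.5], [-0.61, -0.31, 0, 0, 0, 0, 0.5]],
  ],
  force=80,
)

```text
t: 1.35
position: [0.5008, 0.3495, 0.2421]
tool_rot: [0.158, 0.987, -0.0, -0.0]
force: [-0.4, 0.2, 0.3]
gripper_width: 0.0426
gripper_force: 0.0
```

Request:
carry_out(
  increments=[
    [[-0.34, -0.81, 0, 0, 0, 0, 0.5], [-0.34, -0.81, 0, 0, 0, 0, 0.5], [-0.34, -0.81, 0, 0, 0, 0, 0.5], [-0.34, -0.81, 0, 0, 0, 0, 0.5], [-0.34, -0.81, 0, 0, 0, 0, 0.5], [-0.34, -0.81, 0, 0, 0, 0, 0.5], [-0.34, -0.81, 0, 0, 0, 0, 0.5], [-0.34, -0.81, 0, 0, 0, 0, 0.5], [-0.34, -0.81, 0, 0, 0, 0, 0.5], [-0.34, -0.81, 0, 0, 0, 0, 0.5]],
  ],
)

```text
t: 2.6
position: [0.5424, -0.1763, 0.2423]
tool_rot: [0.158, 0.988, 0.0, -0.0]
force: [1.2, 1.4, 0.1]
gripper_width: 0.0426
gripper_force: 0.0
```

```bash
cat >> h.py <<'E'
def rel(target,ang=None):
    "shift (units) along current tool axes to world target; turn about tool z (units) to bring tool x to ang deg"
    from workcell import status
    s=status.read_state(); r=R.from_quat(s["tool_rot"]); x=r.as_matrix()
    a=np.degrees(np.arctan2(x[1,0],x[0,0])); print("t",round(s["t"],2),"pos",s["position"].round(4),"toolx deg",a.round(2),"toolz",x[:,2].round(4),"F",s["force"].round(2))
    print("shift units",(r.inv().apply(np.array(target)-s["position"])/.06).round(3), "turn units",None if ang is None else round((a-ang)/8,3))
E
python3 -c "
from h import *
rel([.5415,-.178,.06],152.5)"
```

```text
t 2.6 pos [ 0.5424 -0.1763  0.2423] toolx deg 161.86 toolz [-1.e-04  1.e-04 -1.e+00] F [1.17 1.41 0.08]
shift units [ 0.005 -0.031  3.038] turn units 1.17
```

Request:
carry_out(
  increments=[
    [[0, -0.03, 0.38, 0, 0, 0.6, 0.5], [0, 0, 0.38, 0, 0, 0.57, 0.5], [0, 0, 0.38, 0, 0, 0, 0.5], [0, 0, 0.38, 0, 0, 0, 0.5], [0, 0, 0.38, 0, 0, 0, 0.5], [0, 0, 0.38, 0, 0, 0, 0.5], [0, 0, 0.38, 0, 0, 0, 0.5], [0, 0, 0.38, 0, 0, 0, 0.5], [0, 0, 0, 0, 0, 0, 0.5], [0, 0, 0, 0, 0, 0, 0.5]],
  ],
)

```text
t: 3.85
position: [0.5422, -0.1767, 0.0605]
tool_rot: [0.238, 0.971, -0.0, 0.0]
force: [0.4, -0.8, -0.1]
gripper_width: 0.0425
gripper_force: 0.0
```

```bash
python3 -c "
from h import *
from workcell import vision
rel([.5415,-.178,.019],152.5)
a=[]
for n in ('top','scene'):
    d=vision.get_image(n); u,v=proj(d,[.555,-.185,.02]).astype(int); print(n,u,v, proj(d,[.5415,-.178,.0345]))
    a.append(cv2.resize(d['img'][v-25:v+25,u-25:u+25,::-1],(400,400),interpolation=cv2.INTER_CUBIC))
cv2.imwrite('pics/crop3.png',np.hstack(a))
"
```

```text
t 3.85 pos [ 0.5422 -0.1767  0.0605] toolx deg 152.48 toolz [ 3.e-04 -2.e-04 -1.e+00] F [ 0.36 -0.76 -0.13]
shift units [ 0.    -0.024  0.692] turn units -0.003
top 321 204 [319.54078574 209.20335964]
scene 233 159 [237.785802   156.06309288]
```

View pics/crop3.png

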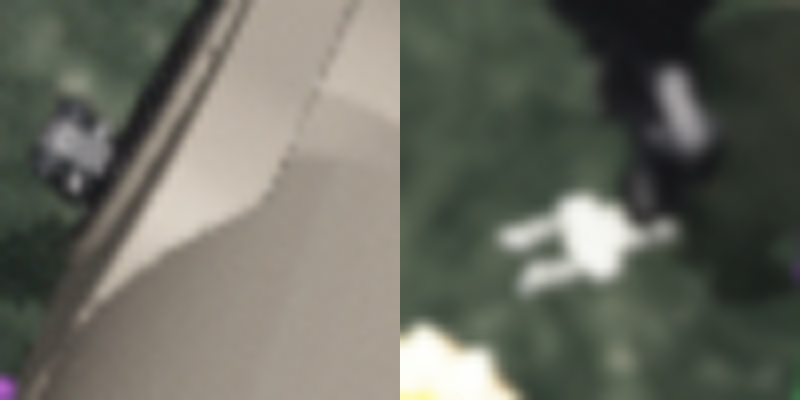

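The top view is hidden by the arm. The scene view shows the clip undisturbed with the finger directly behind and above the ear, at about crop (640,190). I descend and close.

Request:
carry_out(
  increments=[
    [[0, -0.02, 0.2, 0, 0, 0, 0.5], [0, 0, 0.2, 0, 0, 0, 0.5], [0, 0, 0.2, 0, 0, 0, 0.5], [0, 0, 0.09, 0, 0, 0, 0.5], [0, 0, 0, 0, 0, 0, 0.1], [0, 0, 0, 0, 0, 0, 0], [0, 0, 0, 0, 0, 0, 0], [0, 0, 0, 0, 0, 0, 0], [0, 0, 0, 0, 0, 0, 0], [0, 0, 0, 0, 0, 0, 0]],
  ],
)

```text
t: 5.2
position: [0.5415, -0.1775, 0.0187]
tool_rot: [0.238, 0.971, 0.0, 0.0]
force: [0.0, 1.2, 5.5]
gripper_width: 0.0124
gripper_force: 78.4
```

Request:
carry_out(
  increments=[
    [[0, 0, -0.1, 0, 0, 0, 0], [0, 0, -0.3, 0, 0, 0, 0], [0, 0, -0.4, 0, 0, 0, 0], [0, 0, -0.4, 0, 0, 0, 0], [0, 0, -0.4, 0, 0, 0, 0], [0, 0, -0.4, 0, 0, 0, 0], [0, 0, -0.3, 0, 0, 0, 0], [0, 0, 0, 0, 0, 0, 0], [0, 0, 0, 0, 0, 0, 0], [0, 0, 0, 0, 0, 0, 0]],
  ],
)

```text
t: 6.45
position: [0.5409, -0.1775, 0.1557]
tool_rot: [0.238, 0.971, -0.0, -0.001]
force: [-0.4, 0.4, -1.2]
gripper_width: 0.0127
gripper_force: 77.9
```

```bash
python3 -c "
from h import *
rel([.5295,.149,.158],152.5)"
```

```text
t 6.45 pos [ 0.5409 -0.1775  0.1557] toolx deg 152.48 toolz [-0.0014  0.     -1.    ] F [-0.35  0.42 -1.17]
shift units [ 2.683  4.737 -0.038] turn units -0.002
```

Request:
carry_out(
  increments=[
    [[0.33, 0.59, 0, 0, 0, 0, 0], [0.33, 0.59, 0, 0, 0, 0, 0], [0.33, 0.59, 0, 0, 0, 0, 0], [0.33, 0.59, 0, 0, 0, 0, 0], [0.33, 0.59, 0, 0, 0, 0, 0], [0.33, 0.59, 0, 0, 0, 0, 0], [0.33, 0.59, 0, 0, 0, 0, 0], [0.33, 0.59, 0, 0, 0, 0, 0], [0, 0, 0, 0, 0, 0, 0], [0, 0, 0, 0, 0, 0, 0]],
  ],
)

```text
t: 7.7
position: [0.5316, 0.1461, 0.156]
tool_rot: [0.238, 0.971, -0.001, -0.0]
force: [-0.3, -1.1, -1.2]
gripper_width: 0.0127
gripper_force: 78.0
```

```bash
python3 -c "
from h import *
from workcell import vision
rel([.5295,.149,.1],152.5)
a=[]
for n in ('top','scene'):
    d=vision.get_image(n); np.save(n+'2.npy',d,allow_pickle=True); u,v=proj(d,[.58,.12,.11]).astype(int); print(n,u,v)
    a.append(cv2.resize(d['img'][v-25:v+25,u-25:u+25,::-1],(400,400),interpolation=cv2.INTER_CUBIC))
cv2.imwrite('pics/crop4.png',np.hstack(a))
"
```

```text
t 7.7 pos [0.5316 0.1461 0.156 ] toolx deg 152.47 toolz [-8.e-04 -9.e-04 -1.e+00] F [-0.29 -1.09 -1.2 ]
shift units [0.052 0.028 0.934] turn units -0.003
top 208 191
scene 302 205
```

View pics/crop4.png

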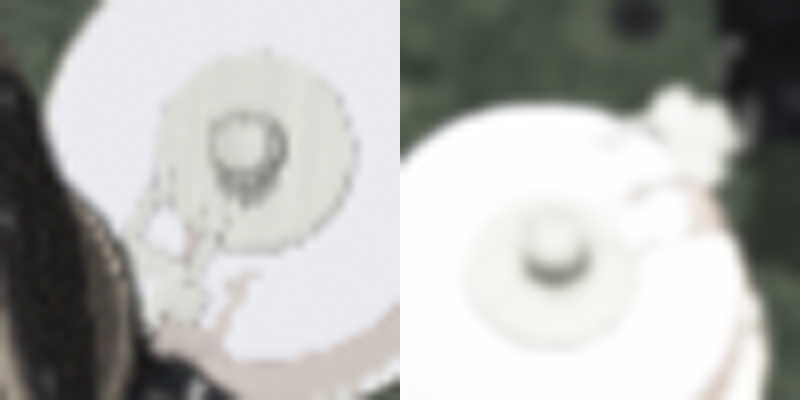

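The top view shows the clip's two noses at crop (165,180) and (228,208), pointing at the post, with the head at (243,147). I check the lateral alignment.

```bash
python3 -c "
from h import *
t,s=load('top2'),load('scene2')
A=onz(t,203.1,188,.1395);B=onz(t,211,191.5,.1395); m=(A+B)/2
a=np.radians(-27.5);dr=np.array([np.cos(a),np.sin(a)]);n=np.array([-dr[1],dr[0]])
tcp=np.array([.5316,.1461]);ax=np.array([.6005,.1118])
for q in (A,B,m): print(q,'rel tcp along',dr@(q[:2]-tcp),'lat',n@(q[:2]-tcp))
print('axis along',dr@(ax-tcp),'lat',n@(ax-tcp))
for off in (13,-13,0): print(proj(t,[*(tcp+.06*dr+n*off/1000),.1395]),proj(s,[*(tcp+.06*dr+n*off/1000),.1395]))
print('headtop at z .0995 top', onz(t,213.3,183.3,.0995))
g=s['img'][180:230,277:327]; 
"
```

```text
[0.58586463 0.12989568 0.1395    ] rel tcp along 0.05561563917203507 lat 0.010683207303573836
[0.57739847 0.1094197  0.1395    ] rel tcp along 0.057560817907568056 lat -0.011388444415056449
[0.58163155 0.11965769 0.1395    ] rel tcp along 0.05658822853980161 lat -0.00035261855574127837
axis along 0.07695302383994121 lat 0.0013900078738808552
[203.15615272 186.05581613] [303.63021538 204.94819635]
[212.02002571 190.96443198] [300.00405466 197.64086033]
[207.58425044 188.50799823] [301.80937331 201.27888716]
headtop at z .0995 top [0.60181133 0.11054879 0.0995    ]
```

Request:
carry_out(
  increments=[
    [[0.03, 0.015, 0, 0, 0, 0, 0], [0, 0, 0.2, 0, 0, 0, 0], [0, 0, 0.2, 0, 0, 0, 0], [0, 0, 0.2, 0, 0, 0, 0], [0, 0, 0.15, 0, 0, 0, 0], [0, 0, 0.1, 0, 0, 0, 0], [0, 0, 0.07, 0, 0, 0, 0], [0, 0, 0, 0, 0, 0, 0], [0, 0, 0, 0, 0, 0, 0], [0, 0, 0, 0, 0, 0, 0]],
  ],
)

```text
t: 9.05
position: [0.5307, 0.1485, 0.1016]
tool_rot: [0.238, 0.971, 0.0, 0.0]
force: [0.5, 0.8, -1.3]
gripper_width: 0.0123
gripper_force: 78.1
```

Request:
carry_out(
  increments=[
    [[0, 0, 0.01, 0, 0, 0, 0], [0, 0, 0.01, 0, 0, 0, 0], [0, 0, 0.01, 0, 0, 0, 0], [0, 0, 0.01, 0, 0, 0, 0], [0, 0, 0.01, 0, 0, 0, 0], [0, 0, 0.01, 0, 0, 0, 0], [0, 0, 0.01, 0, 0, 0, 0], [0, 0, 0, 0, 0, 0, 0], [0, 0, 0, 0, 0, 0, 0], [0, 0, 0, 0, 0, 0, 0]],
  ],
)

```text
t: 10.3
position: [0.5306, 0.1484, 0.0971]
tool_rot: [0.238, 0.971, -0.0, -0.0]
force: [-0.8, -0.5, -0.2]
gripper_width: 0.0129
gripper_force: 78.1
```

Underside is now near 0.078 with no contact. I continue in about 2 mm calls.

Request:
carry_out(
  increments=[
    [[0, 0, 0.01, 0, 0, 0, 0], [0, 0, 0.01, 0, 0, 0, 0], [0, 0, 0.01, 0, 0, 0, 0], [0, 0, 0.01, 0, 0, 0, 0], [0, 0, 0, 0, 0, 0, 0], [0, 0, 0, 0, 0, 0, 0], [0, 0, 0, 0, 0, 0, 0], [0, 0, 0, 0, 0, 0, 0], [0, 0, 0, 0, 0, 0, 0], [0, 0, 0, 0, 0, 0, 0]],
  ],
)

```text
t: 11.55
position: [0.5309, 0.1487, 0.0953]
tool_rot: [0.238, 0.971, 0.0, 0.0]
force: [-3.6, 0.6, 11.2]
gripper_width: 0.0123
gripper_force: 79.8
```

Request:
carry_out(
  increments=[
    [[0, 0, 0.01, 0, 0, 0, 0], [0, 0, 0.01, 0, 0, 0, 0], [0, 0, 0.01, 0, 0, 0, 0], [0, 0, 0, 0, 0, 0, 0], [0, 0, 0, 0, 0, 0, 0], [0, 0, 0, 0, 0, 0, 0], [0, 0, 0, 0, 0, 0, 0], [0, 0, 0, 0, 0, 0, 0], [0, 0, 0, 0, 0, 0, 0], [0, 0, 0, 0, 0, 0, 0]],
  ],
)

```text
t: 12.8
position: [0.5313, 0.1491, 0.0941]
tool_rot: [0.238, 0.971, 0.001, 0.001]
force: [-6.6, 1.5, 19.8]
gripper_width: 0.0122
gripper_force: 81.3
```

The second call pressed harder than I intended (about 20 N), so I relieve it now. Contact began at TCP z of about 0.0968.

Request:
carry_out(
  increments=[
    [[0, 0, -0.03, 0, 0, 0, 0], [0, 0, -0.03, 0, 0, 0, 0], [0, 0, 0, 0, 0, 0, 0], [0, 0, 0, 0, 0, 0, 0], [0, 0, 0, 0, 0, 0, 0], [0, 0, 0, 0, 0, 0, 0], [0, 0, 0, 0, 0, 0, 0], [0, 0, 0, 0, 0, 0, 0], [0, 0, 0, 0, 0, 0, 0], [0, 0, 0, 0, 0, 0, 0]],
  ],
)

```text
t: 14.05
position: [0.5306, 0.1484, 0.0965]
tool_rot: [0.238, 0.971, -0.0, -0.0]
force: [0.3, -0.5, -1.2]
gripper_width: 0.0126
gripper_force: 78.3
```

```bash
python3 -c "
from h import *
from workcell import vision
rel([.5295,.149,.1],152.5)
a=[]
for n in ('top','scene'):
    d=vision.get_image(n); np.save(n+'3.npy',d,allow_pickle=True); u,v=proj(d,[.58,.12,.08]).astype(int); print(n,u,v)
    c=cv2.resize(d['img'][v-22:v+22,u-22:u+22,::-1],(400,400),interpolation=cv2.INTER_CUBIC)
    c=np.clip((c.astype(float)-100)*1.65,0,255) if n=='top' else np.clip((c.astype(float)-190)*3.9,0,255)
    a.append(c.astype(np.uint8))
cv2.imwrite('pics/crop5.png',np.hstack(a))
"
```

```text
t 14.05 pos [0.5306 0.1484 0.0965] toolx deg 152.48 toolz [-1.e-04 -0.e+00 -1.e+00] F [ 0.27 -0.52 -1.21]
shift units [ 0.02   0.    -0.058] turn units -0.002
top 210 191
scene 301 209
```

View pics/crop5.png

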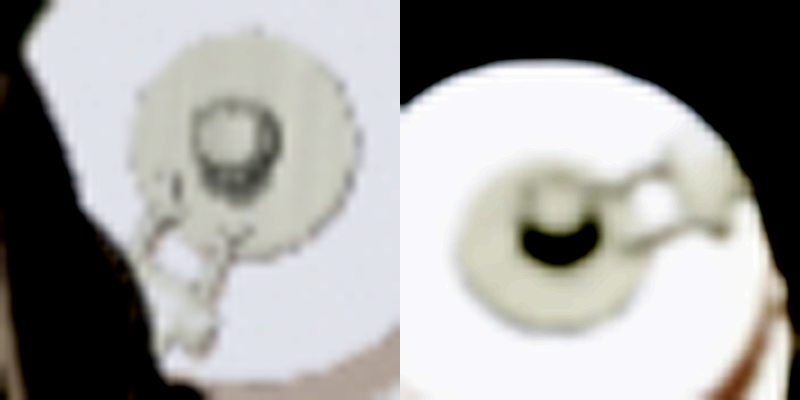

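The clip is free again. The top view shows the noses over the hub's edge at crop (175,185) and (235,240), aimed at the head, with the hub centre at (245,147). I check the lateral offset at equal height.

```bash
python3 -c "
from h import *
t,s=load('top3'),load('scene3')
a=np.radians(-27.5);dr=np.array([np.cos(a),np.sin(a)]);n=np.array([-dr[1],dr[0]])
H=onz(t,214.45,184.7,.078)[:2]; N=onz(t,210.05,191.8,.081)[:2]
print(H,N,'along',dr@(H-N),'lat',n@(H-N))
tcp=np.array([.5306,.1484])
for ax in (H,[.6005,.1118],[.601,.111]): print('axis from tcp along',dr@(ax-tcp),'lat',n@(ax-tcp))
print('nose from tcp',dr@(N-tcp),n@(N-tcp))
"
```

```text
[0.59991134 0.11068786] [0.58024043 0.12148944] along 0.0224359273174261 lat -0.0004981042436970444
axis from tcp along 0.07889344055083736 lat -0.0014466587316629906
axis from tcp along 0.07890205648356001 lat -0.00018836842919401492
axis from tcp along 0.0797149607907371 lat -0.0006671027891190992
nose from tcp 0.05645751323341125 -0.0009485544879659462
```

Request:
carry_out(
  increments=[
    [[0, -0.01, -0.008, 0, 0, 0, 0], [-0.03, 0, 0, 0, 0, 0, 0], [-0.03, 0, 0, 0, 0, 0, 0], [-0.03, 0, 0, 0, 0, 0, 0], [-0.03, 0, 0, 0, 0, 0, 0], [-0.03, 0, 0, 0, 0, 0, 0], [-0.03, 0, 0, 0, 0, 0, 0], [0, 0, 0, 0, 0, 0, 0], [0, 0, 0, 0, 0, 0, 0], [0, 0, 0, 0, 0, 0, 0]],
  ],
)

```text
t: 15.4
position: [0.5398, 0.143, 0.097]
tool_rot: [0.238, 0.971, -0.0, -0.0]
force: [-0.3, 0.1, -0.4]
gripper_width: 0.0126
gripper_force: 78.3
```

Request:
carry_out(
  increments=[
    [[-0.015, 0, 0, 0, 0, 0, 0], [-0.015, 0, 0, 0, 0, 0, 0], [-0.015, 0, 0, 0, 0, 0, 0], [-0.015, 0, 0, 0, 0, 0, 0], [0, 0, 0, 0, 0, 0, 0], [0, 0, 0, 0, 0, 0, 0], [0, 0, 0, 0, 0, 0, 0], [0, 0, 0, 0, 0, 0, 0], [0, 0, 0, 0, 0, 0, 0], [0, 0, 0, 0, 0, 0, 0]],
  ],
)

```text
t: 16.65
position: [0.543, 0.1412, 0.097]
tool_rot: [0.238, 0.971, -0.0, -0.0]
force: [-0.6, -0.6, -0.9]
gripper_width: 0.0125
gripper_force: 78.3
```

Request:
carry_out(
  increments=[
    [[-0.015, 0, 0, 0, 0, 0, 0], [-0.015, 0, 0, 0, 0, 0, 0], [-0.015, 0, 0, 0, 0, 0, 0], [-0.015, 0, 0, 0, 0, 0, 0], [0, 0, 0, 0, 0, 0, 0], [0, 0, 0, 0, 0, 0, 0], [0, 0, 0, 0, 0, 0, 0], [0, 0, 0, 0, 0, 0, 0], [0, 0, 0, 0, 0, 0, 0], [0, 0, 0, 0, 0, 0, 0]],
  ],
)

```text
t: 17.9
position: [0.5462, 0.1396, 0.097]
tool_rot: [0.238, 0.971, -0.0, -0.0]
force: [0.8, -0.2, -0.7]
gripper_width: 0.0129
gripper_force: 78.3
```

Request:
carry_out(
  increments=[
    [[-0.015, 0, 0, 0, 0, 0, 0], [-0.015, 0, 0, 0, 0, 0, 0], [-0.015, 0, 0, 0, 0, 0, 0], [-0.015, 0, 0, 0, 0, 0, 0], [0, 0, 0, 0, 0, 0, 0], [0, 0, 0, 0, 0, 0, 0], [0, 0, 0, 0, 0, 0, 0], [0, 0, 0, 0, 0, 0, 0], [0, 0, 0, 0, 0, 0, 0], [0, 0, 0, 0, 0, 0, 0]],
  ],
)

```text
t: 19.15
position: [0.5492, 0.1381, 0.0969]
tool_rot: [0.238, 0.971, 0.0, -0.0]
force: [-3.6, 4.9, -1.8]
gripper_width: 0.0124
gripper_force: 78.1
```

Contact with the neck shows as about 5.5 N, with some side force. I recentre by 0.6 mm and push on.

Request:
carry_out(
  increments=[
    [[0, 0.012, 0, 0, 0, 0, 0], [-0.015, 0, 0, 0, 0, 0, 0], [-0.015, 0, 0, 0, 0, 0, 0], [0, 0, 0, 0, 0, 0, 0], [0, 0, 0, 0, 0, 0, 0], [0, 0, 0, 0, 0, 0, 0], [0, 0, 0, 0, 0, 0, 0], [0, 0, 0, 0, 0, 0, 0], [0, 0, 0, 0, 0, 0, 0], [0, 0, 0, 0, 0, 0, 0]],
  ],
)

```text
t: 20.4
position: [0.551, 0.1377, 0.0968]
tool_rot: [0.238, 0.971, -0.0, -0.0]
force: [-3.5, 3.4, -1.5]
gripper_width: 0.0125
gripper_force: 78.1
```

Request:
carry_out(
  increments=[
    [[0, 0.005, 0, 0, 0, 0, 0], [-0.015, 0, 0, 0, 0, 0, 0], [-0.015, 0, 0, 0, 0, 0, 0], [-0.015, 0, 0, 0, 0, 0, 0], [0, 0, 0, 0, 0, 0, 0], [0, 0, 0, 0, 0, 0, 0], [0, 0, 0, 0, 0, 0, 0], [0, 0, 0, 0, 0, 0, 0], [0, 0, 0, 0, 0, 0, 0], [0, 0, 0, 0, 0, 0, 0]],
  ],
)

```text
t: 21.65
position: [0.5539, 0.1366, 0.097]
tool_rot: [0.238, 0.971, -0.0, 0.0]
force: [-1.0, -0.2, -3.1]
gripper_width: 0.0131
gripper_force: 77.9
```

Request:
carry_out(
  increments=[
    [[0, 0, 0.006, 0, 0, 0, 0], [-0.015, 0, 0, 0, 0, 0, 0], [-0.015, 0, 0, 0, 0, 0, 0], [-0.015, 0, 0, 0, 0, 0, 0], [0, 0, 0, 0, 0, 0, 0], [0, 0, 0, 0, 0, 0, 0], [0, 0, 0, 0, 0, 0, 0], [0, 0, 0, 0, 0, 0, 0], [0, 0, 0, 0, 0, 0, 0], [0, 0, 0, 0, 0, 0, 0]],
  ],
)

```text
t: 22.9
position: [0.5566, 0.1354, 0.0967]
tool_rot: [0.238, 0.971, 0.0, 0.0]
force: [3.7, -3.2, -0.8]
gripper_width: 0.0124
gripper_force: 78.2
```

The clip now pulls forward (+4.8 N along the push), so it is snapping. I continue towards the stop.

Request:
carry_out(
  increments=[
    [[-0.015, 0, 0, 0, 0, 0, 0], [-0.015, 0, 0, 0, 0, 0, 0], [-0.015, 0, 0, 0, 0, 0, 0], [0, 0, 0, 0, 0, 0, 0], [0, 0, 0, 0, 0, 0, 0], [0, 0, 0, 0, 0, 0, 0], [0, 0, 0, 0, 0, 0, 0], [0, 0, 0, 0, 0, 0, 0], [0, 0, 0, 0, 0, 0, 0], [0, 0, 0, 0, 0, 0, 0]],
  ],
)

```text
t: 24.15
position: [0.5587, 0.1342, 0.0966]
tool_rot: [0.238, 0.971, -0.0, -0.0]
force: [1.2, -1.2, -2.3]
gripper_width: 0.0123
gripper_force: 78.2
```

Request:
carry_out(
  increments=[
    [[-0.015, 0, 0, 0, 0, 0, 0], [-0.015, 0, 0, 0, 0, 0, 0], [0, 0, 0, 0, 0, 0, 0], [0, 0, 0, 0, 0, 0, 0], [0, 0, 0, 0, 0, 0, 0], [0, 0, 0, 0, 0, 0, 0], [0, 0, 0, 0, 0, 0, 0], [0, 0, 0, 0, 0, 0, 0], [0, 0, 0, 0, 0, 0, 0], [0, 0, 0, 0, 0, 0, 0]],
  ],
)

```text
t: 25.4
position: [0.5603, 0.1334, 0.0966]
tool_rot: [0.238, 0.971, -0.0, 0.0]
force: [1.2, -0.9, -0.4]
gripper_width: 0.0126
gripper_force: 78.3
```

Request:
carry_out(
  increments=[
    [[-0.015, 0, 0, 0, 0, 0, 0], [-0.015, 0, 0, 0, 0, 0, 0], [0, 0, 0, 0, 0, 0, 0], [0, 0, 0, 0, 0, 0, 0], [0, 0, 0, 0, 0, 0, 0], [0, 0, 0, 0, 0, 0, 0], [0, 0, 0, 0, 0, 0, 0], [0, 0, 0, 0, 0, 0, 0], [0, 0, 0, 0, 0, 0, 0], [0, 0, 0, 0, 0, 0, 0]],
  ],
)

```text
t: 26.65
position: [0.5619, 0.1326, 0.0966]
tool_rot: [0.238, 0.971, -0.0, -0.0]
force: [0.3, -0.5, -1.2]
gripper_width: 0.0125
gripper_force: 78.2
```

Request:
carry_out(
  increments=[
    [[-0.015, 0, 0, 0, 0, 0, 0], [-0.012, 0, 0, 0, 0, 0, 0], [0, 0, 0, 0, 0, 0, 0], [0, 0, 0, 0, 0, 0, 0], [0, 0, 0, 0, 0, 0, 0], [0, 0, 0, 0, 0, 0, 0], [0, 0, 0, 0, 0, 0, 0], [0, 0, 0, 0, 0, 0, 0], [0, 0, 0, 0, 0, 0, 0], [0, 0, 0, 0, 0, 0, 0]],
  ],
)

```text
t: 27.9
position: [0.5628, 0.1321, 0.0965]
tool_rot: [0.238, 0.971, -0.0, -0.001]
force: [-4.7, 1.2, 1.8]
gripper_width: 0.0126
gripper_force: 78.5
```

The force is rising at the stop. One small push confirms it.

Request:
carry_out(
  increments=[
    [[-0.015, 0, 0, 0, 0, 0, 0], [0, 0, 0, 0, 0, 0, 0], [0, 0, 0, 0, 0, 0, 0], [0, 0, 0, 0, 0, 0, 0], [0, 0, 0, 0, 0, 0, 0], [0, 0, 0, 0, 0, 0, 0], [0, 0, 0, 0, 0, 0, 0], [0, 0, 0, 0, 0, 0, 0], [0, 0, 0, 0, 0, 0, 0], [0, 0, 0, 0, 0, 0, 0]],
  ],
)

```text
t: 29.15
position: [0.563, 0.132, 0.0965]
tool_rot: [0.237, 0.971, -0.0, -0.001]
force: [-9.1, 3.6, 5.0]
gripper_width: 0.0129
gripper_force: 79.1
```

The clip is home: 0.9 mm commanded moved it only 0.2 mm, and the force is at about 10 N. I relieve the push and release.

Request:
carry_out(
  increments=[
    [[0.02, 0, 0, 0, 0, 0, 0], [0, 0, 0, 0, 0, 0, 0], [0, 0, 0, 0, 0, 0, 0], [0, 0, 0, 0, 0, 0, 0.2], [0, 0, 0, 0, 0, 0, 0.4], [0, 0, 0, 0, 0, 0, 0.5], [0, 0, 0, 0, 0, 0, 0.5], [0, 0, 0, 0, 0, 0, 0.5], [0, 0, 0, 0, 0, 0, 0.5], [0, 0, 0, 0, 0, 0, 0.5]],
  ],
)

```text
t: 30.4
position: [0.5631, 0.132, 0.0966]
tool_rot: [0.238, 0.971, -0.0, 0.0]
force: [-0.3, 0.9, -0.4]
gripper_width: 0.0425
gripper_force: 0.0
```

Request:
carry_out(
  increments=[
    [[0, 0, -0.1, 0, 0, 0, 0.5], [0, 0, -0.2, 0, 0, 0, 0.5], [0, 0, -0.3, 0, 0, 0, 0.5], [0, 0, -0.4, 0, 0, 0, 0.5], [0.4, 0, -0.4, 0, 0, 0, 0.5], [0.8, 0, -0.4, 0, 0, 0, 0.5], [0.8, 0, -0.3, 0, 0, 0, 0.5], [0.8, 0, 0, 0, 0, 0, 0.5], [0.5, 0, 0, 0, 0, 0, 0.5], [0, 0, 0, 0, 0, 0, 0.5]],
  ],
)

```text
t: 31.65
position: [0.3861, 0.2245, 0.2239]
tool_rot: [0.236, 0.972, 0.001, 0.0]
force: [0.6, -0.3, 0.2]
gripper_width: 0.0429
gripper_force: 0.0
```

```bash
python3 -c "
from h import *
from workcell import vision
rel([.5295,.149,.1],152.5)
a=[]
for n in ('top','scene'):
    d=vision.get_image(n); np.save(n+'4.npy',d,allow_pickle=True); u,v=proj(d,[.59,.118,.09]).astype(int); print(n,u,v)
    c=cv2.resize(d['img'][v-22:v+22,u-22:u+22,::-1],(400,400),interpolation=cv2.INTER_CUBIC)
    c=np.clip((c.astype(float)-70)*1.4,0,255) if n=='top' else np.clip((c.astype(float)-170)*3,0,255)
    a.append(c.astype(np.uint8))
cv2.imwrite('pics/crop6.png',np.hstack(a))
"
```

```text
t 31.65 pos [0.3861 0.2245 0.2239] toolx deg 152.65 toolz [ 7.0e-04  1.7e-03 -1.0e+00] F [ 0.62 -0.29  0.19]
shift units [-2.701 -0.023  2.065] turn units 0.019
top 210 187
scene 299 210
```

View pics/crop6.png

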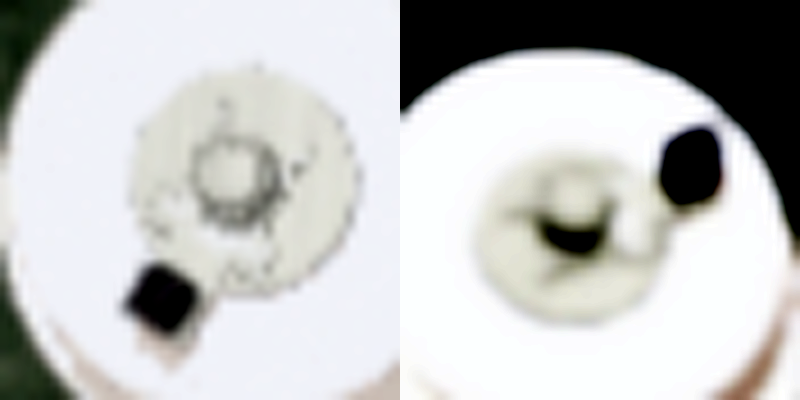

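The top view shows the jaws past the neck, with noses at crop (225,105) and (305,165). The black ear is upright at (160,298) and the hub centre is at (245,182). I do a quick distance check, then hand in.

```bash
python3 -c "
from h import *
from workcell import ctrl
t=load('top4')
E=onz(t,188+160/9.09-.5,165+298/9.09-.5,.1125)[:2];H=onz(t,188+245/9.09-.5,165+182/9.09-.5,.078)[:2]
L=np.linalg.norm(E-H); print(E,H,L)
if abs(L-.042)<.005: print(ctrl.sign_off())
"
```

```text
[0.56366033 0.12876276] [0.60039399 0.11069645] 0.04093596842987232
the job is handed in; nothing more can be done
None
```

The clip is snapped home in the groove round the neck on the upper tier's hub and released, the arm is clear of it, and the job was handed in at about 32 s. The ear measured 41 mm from the post axis (nominal 42 mm); while feeling for the hub I pressed to about 20 N, harder than intended but under the 25 N limit.

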